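# Seat the glued knobs on turned woodware

### The arm

A 7-joint arm with a two-finger parallel gripper is mounted at the origin on the work surface. World frame = base frame: x ahead of the robot, y to its left, z up, the work surface at z = 0. Lengths are in mm, angles in rad, forces in N, time in s.
With the tool pointing down it reaches from about 400 to 925 mm from the base axis. Payload 4.1 kg.
Tool frame: the origin (TCP) lies midway between the tips of the shut fingers; the grasp point (between the pads) lies 19 mm behind it; z points along the fingers, y is the direction in which the jaws open and shut (so a half turn about z gives the same grasp; the last joint's range is limited). The gripper opens to 85 mm and grips with 20 to 120 N. Pads are 22 mm wide; open, the fingers measure 114 mm over their backs; the gripper's body (76 mm by 85 mm) begins 54 mm behind the grasp point. The pads swing forward as they close: fully open they stand 13 mm farther back than shut.
Start: joints at [1.215, 0.398, 0.045, 1.537, -0.019, 1.207, -0.051], TCP at [165.127, -628.71, 231.347] pointing down, gripper open.
Joint ranges: [-2.82, 2.82], [-0.49, 2.23], [-1.37, 1.46], [0, 2.46], [-1.36, 4.5], [0.23, 2], [-2.94, 2.94]. Speed limits (rad/s): [2.57, 2.57, 3.14, 3.14, 3.14, 3.14, 3.14].

### API

Orientations are given as a unit quaternion [w, x, y, z].
In Python, from station import manip gives the robot as it stands. The module is installed in compiled form; this text tells all that it offers.
- The arm moves only by the tool arm_command, never from a script. Its argument "rows" is a list of rows, each a list of 2 entries, a list of its own where there are three numbers: the shift along the tool's x, y, z in mm, then the turn, a rotation vector about the tool's x, y, z in rad. A call has 1 to 20 rows; each row shifts and turns the commanded pose from where the row before left it, along the tool's axes as they then stand; what a row does not reach is not made up. A row lasts 1/10 s, in which the tool goes at most 50 mm and 8.59 degrees, less where a joint would pass 70% of its speed; a pose out of reach is approached as far as the arm can. A call is refused whole if a number of a shift passes 50 or a number of a turn 0.15, either way. A call with a gripper value outside its range is refused whole. "grip" is the opening, from -1 (shut) to 1 (fully open), set as the call begins (left out, the last holds). The fingers move at their own pace and stop on an object; "force" is the grip in N (left out, the last holds). Time passes only in rows, so rows that do not move let the fingers close. It gives the time, the measured TCP pose, the force and the opening at its end, in the units of the state.
- manip.get_obs(): the state, without advancing time (a new reading comes with each control period).
- manip.get_image(name): name is "side" or "top"; returns the picture (384x512x3 uint8, red, green, blue); there is no depth.
- manip.camera_model(name): a dict with "vertical_fov" (degrees; the focal length in pixels is half the picture's height over the tangent of half this angle, whatever the lens; pixels are square), "cx", "cy" (the principal point, pixels), "k1" (the pictures are not rectified: a ray, as slopes to the right and down, at radius r is drawn at 1 + k1 r^2 times it, then the intrinsics apply), "rvec" (rotation vector, rad) and "tvec" (3), from world to camera coordinates, as OpenCV has them. Camera axes: x right, y down, z forward; pixel columns grow to the right and rows downward; lengths in mm; the calibration is good to about 2 mm. A picture is of the moment at which its call begins. camera_model takes no time and is no camera call.
- manip.close_job(): hands the job in, once; it reports no verdict.
The state is a dict: "clock": time; "qpos": joint angles; "joint_velocities": joint speeds; "joint_efforts": joint torques, N m; "tool_pos": TCP position; "ee_rot": TCP orientation; "wrist_force": force on the tool from outside, world axes, zero at the start; "wrist_torque": the same for the moment, N m; "finger_gap": opening from 0.0 (shut) to 1.0 (fully open).
Only numpy, scipy, OpenCV 4.12 (cv2) and the standard library are available. Lean on these libraries where they do the work, as an engineer would, in place of code of your own. Each camera call takes 0.05 s, during which the arm holds its last target.

### The job

The knobs of three turned wooden pieces have just been glued and still stand proud. With the fingertips, tap each knob gently down until it is fully home, in the order in which the glue was put on: first the ball, then the tall mill, last the low round box, finishing each before touching the next. Only press from above: do not pick up, tip or shove the pieces along the bench, and leave the glue bottle, bowl, brush and candlestick where they are.

Things in the scene. Friction and masses are not known exactly. Their poses are not given: they have to be found in the camera images.
- ball: loose ball-shaped turned piece of brown wood, 100 mm diameter, 91 mm high without its knob, with a flat foot (42 mm across) and flat top; about 0.45 kg, standing upright. Origin: centre of its underside, on the bench. z up. Its dark wooden knob sits on the centre axis: a flat-topped disc, 32 mm diameter, 14 mm tall, over a soft grey felt washer (26 mm diameter, 6 mm thick) fixed to a stem that slides straight down into the piece.
- mill: loose tall slim waisted mill of brown wood, 62 mm diameter at the foot, 155 mm high without its knob; about 0.4 kg, standing upright. Origin: centre of its underside. z up. Its dark wooden knob sits on the centre axis: a flat-topped disc, 32 mm diameter, 14 mm tall, over a soft grey felt washer (26 mm diameter, 6 mm thick) fixed to a stem that slides straight down into the piece.
- tub: loose low round box of brown wood (its lid does not come off), 102 mm diameter, 55 mm high without its knob; about 0.4 kg. Origin: centre of its underside. z up. Its dark wooden knob sits on the centre axis: a flat-topped disc, 32 mm diameter, 14 mm tall, over a soft grey felt washer (26 mm diameter, 6 mm thick) fixed to a stem that slides straight down into the piece.
- ball_top (a point): the centre of the flat top of the knob on the ball, where the fingertip should press straight down; it goes down with the knob (when home it is 111 mm above the bench). z up.
- mill_top (a point): the centre of the flat top of the knob on the tall mill, where the fingertip should press straight down; it goes down with the knob (when home it is 175 mm above the bench). z up.
- tub_top (a point): the centre of the flat top of the knob on the low round box, where the fingertip should press straight down; it goes down with the knob (when home it is 75 mm above the bench). z up.
- ball_knob (a joint): how far the knob of the ball has gone down, in m: 0 = 10 mm proud, 0.010 = home, the washer flat on the wood. It starts anywhere from 0 to 0.003. It slides stiffly (about 3 N), stays where it is left, and stops when home; 6 to 8 N surely seats it. The felt gives about 0.4 mm per N (at most 5 mm) while pressed and springs back.
- mill_knob (a joint): how far the knob of the tall mill has gone down, in m: 0 = 10 mm proud, 0.010 = home, the washer flat on the wood. It starts anywhere from 0 to 0.003. It slides stiffly (about 3 N), stays where it is left, and stops when home; 6 to 8 N surely seats it. The felt gives about 0.4 mm per N (at most 5 mm) while pressed and springs back.
- tub_knob (a joint): how far the knob of the low round box has gone down, in m: 0 = 10 mm proud, 0.010 = home, the washer flat on the wood. It starts anywhere from 0 to 0.003. It slides stiffly (about 3 N), stays where it is left, and stops when home; 6 to 8 N surely seats it. The felt gives about 0.4 mm per N (at most 5 mm) while pressed and springs back.
- glue: bystander: loose white glue bottle, 54 mm diameter, 130 mm high, standing; origin: centre of its underside
- bowl: bystander: loose small open bowl of pale wood, 90 mm diameter, 40 mm high; origin: centre of its underside
- brush: bystander: loose brush 200 mm long, 42 mm wide, lying flat on the bench along its own x axis; origin: under its middle
- stick: bystander: loose small candlestick of pale wood, 64 mm diameter foot, 80 mm high; origin: centre of its underside
There are look-alikes about, which are no part of the job. Leave any purple look-alike of the mill alone.

How it is judged (in metres and radians):
On the way, in this order (a step that is already met when the one before it is completed fails the run):
1. the knob of the ball is home under the fingertips (value of joint ball_knob above 0.0085 m and contact force between the fingers and ball above 0.3 N), for 0.02 s.
2. the knob of the tall mill is home under the fingertips (value of joint mill_knob above 0.0085 m and contact force between the fingers and mill above 0.3 N), for 0.02 s.
3. the knob of the low round box is home under the fingertips (value of joint tub_knob above 0.0085 m and contact force between the fingers and tub above 0.3 N), for 0.02 s.
At the end, for the whole second after the job is handed in: all three knobs are home within 1.5 mm, and the three pieces stand upright (within 0.06 rad), at rest and within 20 mm of where they started (value of joint each of tub_knob, mill_knob, ball_knob above 0.0085 m and angle between each of tub, mill, ball's own z axis and vertical below 0.06 rad and distance of each of tub, mill, ball from where it was at the start of the episode below 0.02 m and linear speed of each of tub, mill, ball below 0.02 m/s); the robot touches nothing.
It fails at once if a piece was touched before the knobs of those ahead of it in the order were home ((value of joint ball_knob below 0.008 m and (contact force between any of the fingers, the arm and mill above 0.3 N or contact force between any of the fingers, the arm and tub above 0.3 N)) or (value of joint mill_knob below 0.008 m and contact force between any of the fingers, the arm and tub above 0.3 N)).
It fails at once if a knob was hit or leaned on hard (over 30 N), not tapped gently (contact force between any of the fingers, the arm and tub above 30 N or contact force between any of the fingers, the arm and mill above 30 N or contact force between any of the fingers, the arm and ball above 30 N).
It fails at once if a piece was picked up (12 mm) or tipped (0.2 rad) (height (world z) of any of tub, mill, ball above 0.012 m or angle between any of tub, mill, ball's own z axis and vertical above 0.2 rad).
It fails at once if a piece was shoved along the bench (over 25 mm) (distance of any of tub, mill, ball from where it was at the start of the episode above 0.025 m).
It fails at once if the glue bottle, bowl, brush or candlestick was moved (over 25 mm) (distance of any of glue, bowl, brush, stick from where it was at the start of the episode above 0.025 m).
It also fails if it takes over 46 s, if anything falls off the work surface, if the arm or the gripper's body presses on something with over 40 N, if the wrist force passes 120 N, or if a joint passes its speed limit or range.

## Working session

There is one attempt and no reset: what is moved stays moved. The work goes in short steps, Python scripts to look and compute and a tool call to move; the robot and the scene stay as the last step left them, time stands still between calls to the robot, and variables do not carry over. Pictures are saved under pics/ and viewed, and the job is handed in when it is done.

Besides the shell and the picture viewer there is one more tool, called after "Emit:" in YAML: its name, and indented under it one key for each argument. arm_command: Moves the arm, as the interface text tells. Its arguments: {"type":"object","properties":{"rows":{"type":"array"},"grip":{"type":"number"},"force":{"type":"number"}},"required":["rows"]}

```bash
mkdir -p pics; python3 - <<'E'
from station import manip
import cv2
for n in("side","top"):
    cv2.imwrite(f"pics/{n}0.png",cv2.resize(manip.get_image(n)[:,:,::-1],(800,600),interpolation=cv2.INTER_CUBIC))
    print(n,manip.camera_model(n))
print(manip.get_obs())
E
```

```text
side {'vertical_fov': 46.56577842917631, 'cx': 255.3275639478498, 'cy': 201.77843884782718, 'k1': -0.020341995426951115, 'rvec': array([ 0.45135836, -2.8122672 ,  1.01313767]), 'tvec': array([524.1829068 , 218.56365567, 944.44541341])}
top {'vertical_fov': 55.2031996153149, 'cx': 258.5212533739122, 'cy': 194.67524129989388, 'k1': -0.032358154971833586, 'rvec': array([ 2.15117854, -2.16254324,  0.11611681]), 'tvec': array([ 14.71324091, 574.67324791, 752.47849015])}
{'clock': 0.1, 'qpos': array([ 1.21504386,  0.39913503,  0.04507489,  1.53774189, -0.0187125 ,
        1.20688109, -0.0506671 ]), 'joint_velocities': array([ 0.0002697 , -0.00180339,  0.00094086, -0.00348812,  0.00075086,
       -0.00027024, -0.00078691]), 'joint_efforts': array([ 3.67643806e-03, -4.76263154e+01,  1.37027711e+00, -2.54949546e+01,
        1.20181963e-02,  5.05385193e-03,  2.87782086e-06]), 'tool_pos': array([ 164.92594949, -628.15251631,  230.36251748]), 'ee_rot': array([-8.54229903e-04,  9.91763975e-01,  1.28075987e-01, -1.73331882e-04]), 'wrist_force': array([ 0.32115132,  0.72603782, -0.95513794]), 'wrist_torque': array([-0.0408176 , -0.03301666, -0.00428664]), 'finger_gap': 0.9980502106149031}
```

View pics/side0.png

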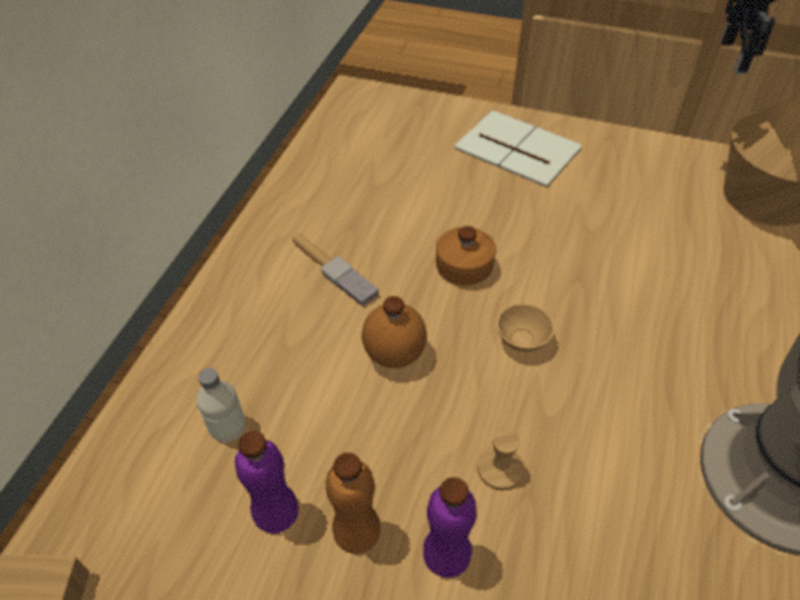

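View pics/top0.png

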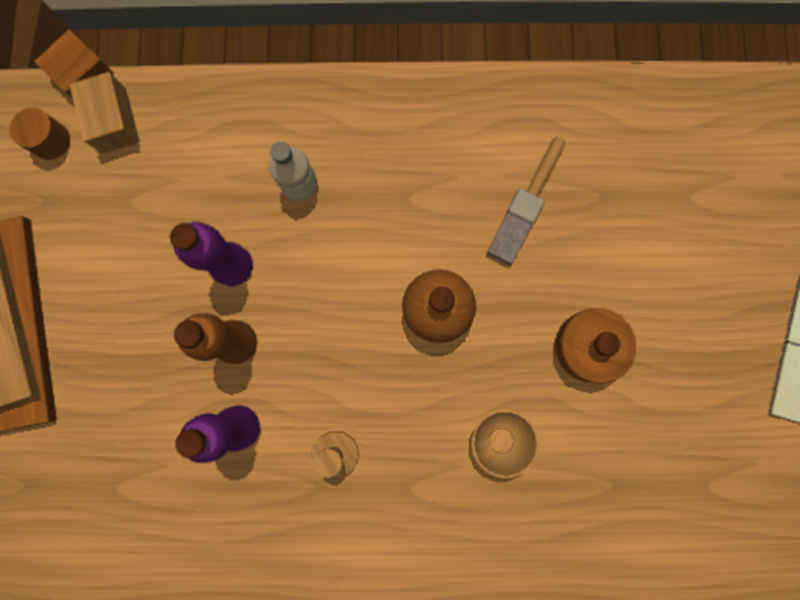

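The side view shows the ball knob at (394,307), the brown mill at (348,467) between two purple look-alikes at (252,443) and (454,491), and the tub knob at (467,234). In the top view they are at (441,300), (189,334) and (606,344), with purple look-alikes at (184,237) and (190,444). Other round things are the glue bottle at (282,153), candlestick at (333,455), bowl at (502,444) and a brown cylinder at (32,130). Next are close crops of the three knobs.

```bash
cat > h.py <<'E'
import numpy as np, cv2
from station import manip
def cam(n):
    m=manip.camera_model(n); f=192/np.tan(np.radians(m["vertical_fov"]/2))
    R=cv2.Rodrigues(m["rvec"])[0]; t=m["tvec"]
    return m,f,R,t
def proj(n,P):
    m,f,R,t=cam(n); c=R@np.asarray(P,float)+t; s=c[:2]/c[2]; s=s*(1+m["k1"]*(s@s)); return s*f+[m["cx"],m["cy"]]
def ray(n,uv):
    m,f,R,t=cam(n); d=(np.asarray(uv,float)-[m["cx"],m["cy"]])/f; s=d.copy()
    for _ in range(20): s=d/(1+m["k1"]*(s@s))
    v=R.T@np.array([s[0],s[1],1]); return -R.T@t, v/np.linalg.norm(v)
def plane(n,uv,z):
    o,v=ray(n,uv); return o+v*(z-o[2])/v[2]
def tri(a,b):
    o1,v1=ray("side",a);o2,v2=ray("top",b)
    A=np.stack([v1,-v2],1); s=np.linalg.lstsq(A,o2-o1,rcond=None)[0]
    p,q=o1+s[0]*v1,o2+s[1]*v2
    return (p+q)/2,np.linalg.norm(p-q)
E
python3 - <<'E'
import cv2,numpy as np
from station import manip
C={"side":[(252,197),(223,299),(299,150)],"top":[(282,192),(121,214),(388,220)]}
rows=[]
for n in C:
    im=manip.get_image(n)[:,:,::-1]; cv2.imwrite(f"pics/raw_{n}.png",im); r=[]
    for (u,v) in C[n]:
        w=16; c=cv2.resize(im[v-w:v+w,u-w:u+w],(256,256),interpolation=cv2.INTER_CUBIC)
        for k in range(0,32,4):
            cv2.putText(c,str(u-w+k),(k*8,8),0,.3,(255,255,0),1); cv2.putText(c,str(v-w+k),(0,k*8+8),0,.3,(0,255,255),1)
            cv2.line(c,(k*8,0),(k*8,255),(90,90,90),1);cv2.line(c,(0,k*8),(255,k*8),(90,90,90),1)
        r.append(c)
    rows.append(np.hstack(r))
cv2.imwrite("pics/crop0.png",np.vstack(rows))
E
```

```text
(no output)
```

View pics/crop0.png

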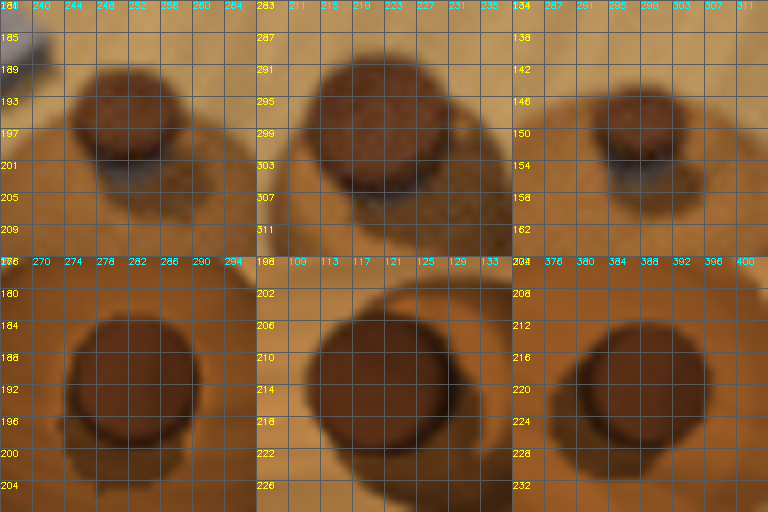

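```bash
python3 - <<'E'
from h import *
D={"ball":((252,194.2),(282.9,191.5),111),"mill":((222,297.4),(120,213.6),175),"tub":((298.9,148.5),(389.3,220),75)}
ims={n:cv2.imread(f"pics/raw_{n}.png") for n in("side","top")}
rows={n:[] for n in ims}
for k,(a,b,h) in D.items():
    p,e=tri(a,b); print(k,p.round(1),"gap",round(e,1),"proud",round(p[2]-h,1),"reach",np.hypot(*p[:2]).round(), "planes@h+8.5",plane("side",a,h+8.5).round(1),plane("top",b,h+8.5).round(1))
    P=p.copy(); P[2]=np.clip(p[2],h+7,h+10)
    for n in ims:
        u,v=np.round(proj(n,P)).astype(int);w=16
        c=cv2.resize(ims[n][v-w:v+w,u-w:u+w],(256,256),interpolation=cv2.INTER_CUBIC)
        pts=np.array([(proj(n,P+[16*np.cos(t),16*np.sin(t),0])-[u-w,v-w]+.5)*8 for t in np.linspace(0,6.28,60)])
        cv2.polylines(c,[pts.astype(int)],True,(0,255,0),1); rows[n].append(c)
cv2.imwrite("pics/ov.png",np.vstack([np.hstack(rows[n]) for n in rows]))
# bystander/look-alike tall things
for k,a,b in [("purpA",(252,443),(184,237)),("purpB",(454,491),(190,444)),("glue",(208,377),(282,153)),("stick",(505,443),(330,460))]:
    print(k,tri(np.array(a)/1.5625,np.array(b)/1.5625)[0].round())
print(plane("top",np.array((502,444))/1.5625,20))
E
```

```text
ball [571.1 -35.8 115.6] gap 0.2 proud 4.6 reach 572.0 planes@h+8.5 [570.  -32.6 119.5] [570.5 -35.6 119.5]
mill [526.2 252.5 179.1] gap 0.9 proud 4.1 reach 584.0 planes@h+8.5 [525.6 254.7 183.5] [525.5 250.7 183.5]
tub [ 517.2 -251.    76.7] gap 0.6 proud 1.7 reach 575.0 planes@h+8.5 [ 516.1 -243.9   83.5] [ 516.6 -248.7   83.5]
purpA [637. 261. 179.]
purpB [406. 246. 179.]
glue [759. 164. 121.]
stick [371. 107.  66.]
[ 384.54791943 -120.35574501   20.        ]
```

View pics/ov.png

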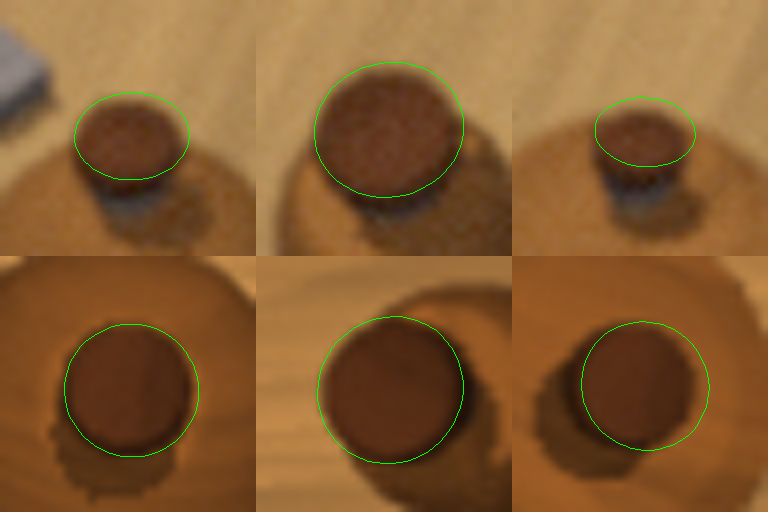

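Overlays fit in both views, and positions agree with the top plane to within about 3 mm in xy. Heights read about 4 mm low, so I will find contact by force. The choice stands: brown mill at top (189,334), between the purple ones. I'm shutting the fingers and moving above the ball.

Emit:
arm_command:
  rows:
    - [[15, -13, 0], [0, 0, 0]]
    - [[15, -13, 0], [0, 0, 0]]
    - [[30, -26, 1.8], [0, 0, 0]]
    - [[30, -26, 1.8], [0, 0, 0]]
    - [[30, -26, 1.8], [0, 0, 0]]
    - [[30, -26, 1.8], [0, 0, 0]]
    - [[30, -26, 1.8], [0, 0, 0]]
    - [[30, -26, 1.8], [0, 0, 0]]
    - [[30, -26, 1.8], [0, 0, 0]]
    - [[30, -26, 1.8], [0, 0, 0]]
    - [[30, -26, 1.8], [0, 0, 0]]
    - [[30, -26, 1.8], [0, 0, 0]]
    - [[30, -26, 1.8], [0, 0, 0]]
    - [[30, -26, 1.8], [0, 0, 0]]
    - [[30, -26, 1.8], [0, 0, 0]]
    - [[30, -26, 1.8], [0, 0, 0]]
    - [[30, -26, 1.8], [0, 0, 0]]
    - [[30, -26, 1.8], [0, 0, 0]]
    - [[20, -17.4, 1.5], [0, 0, 0]]
    - [[13.3, -11.2, 1], [0, 0, 0]]
  grip: -1
  force: 20

```text
clock: 2.2
tool_pos: [571.9, -32.6, 199.7]
ee_rot: [-0.001, 0.992, 0.13, 0.0]
wrist_force: [0.4, -0.5, 0.5]
finger_gap: 0.005
```

Emit:
arm_command:
  rows:
    - [[0, 0, 20], [0, 0, 0]]
    - [[0, 0, 20], [0, 0, 0]]
    - [[0, 0, 15], [0, 0, 0]]
    - [[0, 0, 0], [0, 0, 0]]
    - [[0, 0, 0], [0, 0, 0]]

```text
clock: 2.7
tool_pos: [571.1, -35.7, 145.1]
ee_rot: [0.0, 0.992, 0.128, -0.0]
wrist_force: [0.4, -0.7, 1.5]
finger_gap: -0.001
```

Position matches. A quick look before touching.

```bash
python3 - <<'E'
from h import *
r=[]
for n in("side","top"):
    im=manip.get_image(n)[:,:,::-1]; u,v=proj(n,[571,-35.5,125]).astype(int); w=40
    r.append(cv2.resize(im[v-w:v+w,u-w:u+w],(400,400),interpolation=cv2.INTER_CUBIC))
cv2.imwrite("pics/b1.png",np.hstack(r))
E
```

```text
(no output)
```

View pics/b1.png

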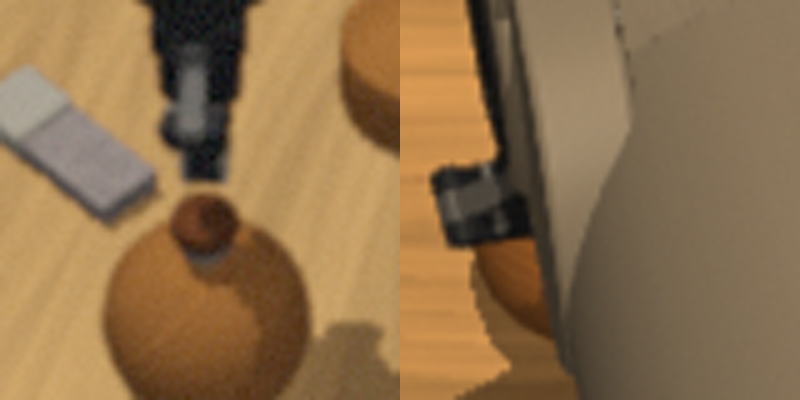

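The fingertips stand right over the knob in the side view (205,180 over 205,220). Pressing down now, reading the force.

Emit:
arm_command:
  rows:
    - [[0, 0, 10], [0, 0, 0]]
    - [[0, 0, 10], [0, 0, 0]]
    - [[0, 0, 3], [0, 0, 0]]
    - [[0, 0, 3], [0, 0, 0]]
    - [[0, 0, 2], [0, 0, 0]]
    - [[0, 0, 2], [0, 0, 0]]
    - [[0, 0, 2], [0, 0, 0]]
    - [[0, 0, 1], [0, 0, 0]]
    - [[0, 0, 1], [0, 0, 0]]
    - [[0, 0, 0], [0, 0, 0]]
    - [[0, 0, 0], [0, 0, 0]]

```text
clock: 3.9
tool_pos: [571.0, -35.5, 111.0]
ee_rot: [0.0, 0.992, 0.128, -0.0]
wrist_force: [-1.3, -1.1, 2.8]
finger_gap: 0.004
```

Emit:
arm_command:
  rows:
    - [[0, 0, 1], [0, 0, 0]]
    - [[0, 0, 1], [0, 0, 0]]
    - [[0, 0, 0.5], [0, 0, 0]]
    - [[0, 0, 0], [0, 0, 0]]
    - [[0, 0, 0], [0, 0, 0]]

```text
clock: 4.4
tool_pos: [571.4, -35.6, 109.0]
ee_rot: [0.0, 0.992, 0.128, 0.0]
wrist_force: [-1.5, 0.4, 5.6]
finger_gap: 0.0
```

Emit:
arm_command:
  rows:
    - [[0, 0, 0.6], [0, 0, 0]]
    - [[0, 0, 0.6], [0, 0, 0]]
    - [[0, 0, 0], [0, 0, 0]]
    - [[0, 0, 0], [0, 0, 0]]
    - [[0, 0, 0], [0, 0, 0]]

```text
clock: 4.9
tool_pos: [571.6, -35.5, 108.2]
ee_rot: [0.0, 0.992, 0.128, 0.001]
wrist_force: [-3.4, 0.0, 7.4]
finger_gap: 0.0
```

Force 7.4 N at 108.2 mm, rising along the felt stiffness: the knob is home at 111 mm. Lift and move to the mill.

Emit:
arm_command:
  rows:
    - [[0, 0, -3], [0, 0, 0]]
    - [[0, 0, -6], [0, 0, 0]]
    - [[0, 0, -13], [0, 0, 0]]
    - [[0, 0, -25], [0, 0, 0]]
    - [[0, 0, -25], [0, 0, 0]]
    - [[0, 0, -25], [0, 0, 0]]
    - [[0, 0, -25], [0, 0, 0]]
    - [[2, -20, 0], [0, 0, 0]]
    - [[3, -30, 0], [0, 0, 0]]
    - [[3, -30, 0], [0, 0, 0]]
    - [[3, -30, 0], [0, 0, 0]]
    - [[3, -30, 0], [0, 0, 0]]
    - [[3, -30, 0], [0, 0, 0]]
    - [[3, -30, 0], [0, 0, 0]]
    - [[3, -30, 0], [0, 0, 0]]
    - [[3, -30, 0], [0, 0, 0]]
    - [[2.6, -19.8, 0], [0, 0, 0]]
    - [[1, -10, 0], [0, 0, 0]]
    - [[0, 0, 0], [0, 0, 0]]
    - [[0, 0, 0], [0, 0, 0]]

```text
clock: 6.9
tool_pos: [526.5, 251.0, 229.3]
ee_rot: [0.001, 0.992, 0.127, 0.0]
wrist_force: [-1.0, -1.4, 0.0]
finger_gap: -0.001
```

```bash
python3 - <<'E'
from h import *
r=[]
for n,P in(("side",[571,-35.5,110]),("side",[526,252.3,180])):
    im=manip.get_image(n)[:,:,::-1]; u,v=proj(n,P).astype(int); w=40
    r.append(cv2.resize(im[v-w:v+w,u-w:u+w],(400,400),interpolation=cv2.INTER_CUBIC))
cv2.imwrite("pics/m1.png",np.hstack(r))
E
```

```text
(no output)
```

View pics/m1.png

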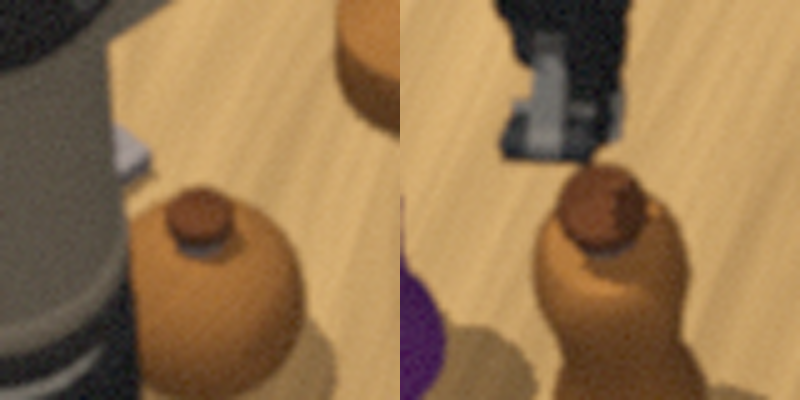

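The ball stands where it was and its knob is lower (200,220). The fingertips are over the brown mill (603,205), the purple one stays to the left. Lowering and rechecking.

Emit:
arm_command:
  rows:
    - [[0, 0, 10], [0, 0, 0]]
    - [[0, 0, 15], [0, 0, 0]]
    - [[0, 0, 7], [0, 0, 0]]
    - [[0, 0, 0], [0, 0, 0]]
    - [[0, 0, 0], [0, 0, 0]]

```text
clock: 7.5
tool_pos: [525.9, 252.2, 196.8]
ee_rot: [0.0, 0.992, 0.128, -0.0]
wrist_force: [-0.2, 0.3, -0.3]
finger_gap: -0.002
```

```bash
python3 - <<'E'
from h import *
r=[]
o=manip.get_obs()["tool_pos"]
for n in("side","top"):
    P=[526,252.3,180]
    im=manip.get_image(n)[:,:,::-1]; u,v=proj(n,P).astype(int); w=40
    c=cv2.resize(im[v-w:v+w,u-w:u+w],(400,400),interpolation=cv2.INTER_CUBIC)
    q=((proj(n,o)-[u-w,v-w]+.5)*5).astype(int); cv2.circle(c,tuple(q),4,(0,255,0),1)
    r.append(c)
cv2.imwrite("pics/m2.png",np.hstack(r))
E
```

```text
(no output)
```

View pics/m2.png

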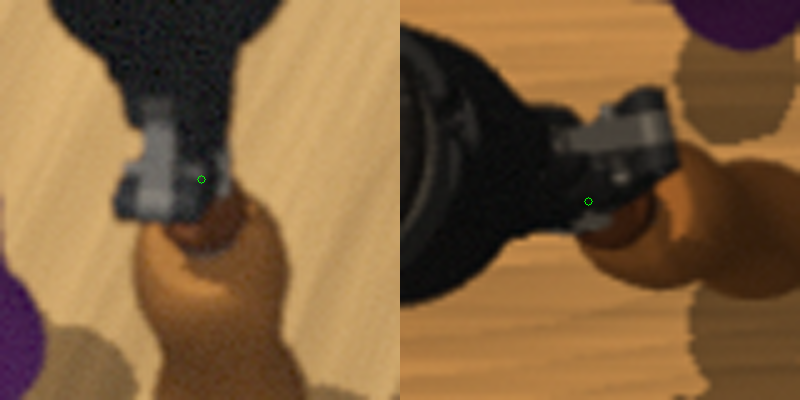

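```bash
python3 - <<'E'
from h import *
from scipy.spatial.transform import Rotation as Ro
r=[]
ob=manip.get_obs();o=ob["tool_pos"]; q=ob["ee_rot"]; R=Ro.from_quat([q[1],q[2],q[3],q[0]]).as_matrix()
print(R.round(3))
for n in("side","top"):
    m,f,RR,t=cam(n); print(n,(-RR.T@t).round())
    P=[526,252.3,200]
    im=manip.get_image(n)[:,:,::-1]; u,v=proj(n,P).astype(int); w=50;s=8
    c=cv2.resize(im[v-w:v+w,u-w:u+w],(2*w*s//2,2*w*s//2),interpolation=cv2.INTER_CUBIC);k=s/2
    T=lambda p:tuple(((proj(n,o+R@np.array(p,float))-[u-w,v-w]+.5)*k).astype(int))
    for z,col in((0,(0,255,0)),(-40,(255,255,0)),(-73,(0,255,255))):
        a,b=(11,14.5) if z>-70 else (38,42)
        cv2.polylines(c,[np.array([T(x) for x in((a,b,z),(a,-b,z),(-a,-b,z),(-a,b,z))])],True,col,1)
    cv2.line(c,T((0,0,0)),T((0,0,-100)),(0,0,255),1)
    K=np.array([526,252.3,181])
    pts=np.array([(proj(n,K+[16*np.cos(t),16*np.sin(t),0])-[u-w,v-w]+.5)*k for t in np.linspace(0,6.28,60)])
    cv2.polylines(c,[pts.astype(int)],True,(255,0,255),1)
    r.append(c)
cv2.imwrite("pics/m3.png",np.hstack(r))
E
```

```text
[[ 0.967  0.254  0.001]
 [ 0.254 -0.967  0.   ]
 [ 0.001 -0.    -1.   ]]
side [351. 576. 871.]
top [483.   5. 814.]
```

View pics/m3.png

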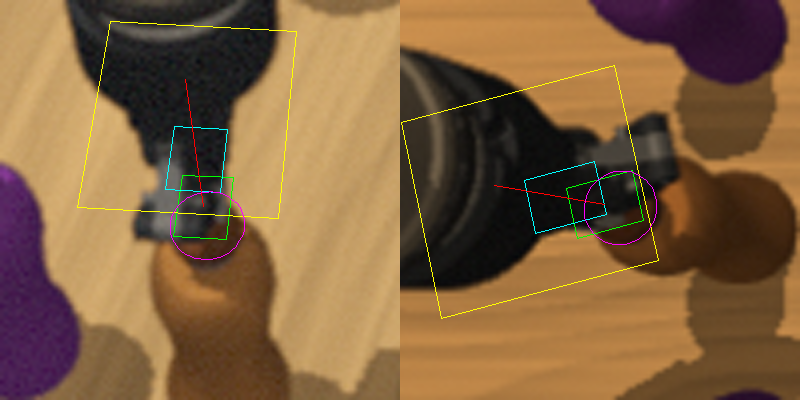

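```bash
python3 - <<'E'
from h import *
r=[]
for n in("side","top"):
    P=[526,252.3,205]
    im=manip.get_image(n)[:,:,::-1]; u,v=proj(n,P).astype(int); w=32
    c=cv2.resize(im[v-w:v+w,u-w:u+w],(400,400),interpolation=cv2.INTER_CUBIC)
    c=np.clip((c/255.)**.5*255,0,255).astype(np.uint8)
    r.append(c)
cv2.imwrite("pics/m4.png",np.hstack(r))
E
```

```text
(no output)
```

View pics/m4.png

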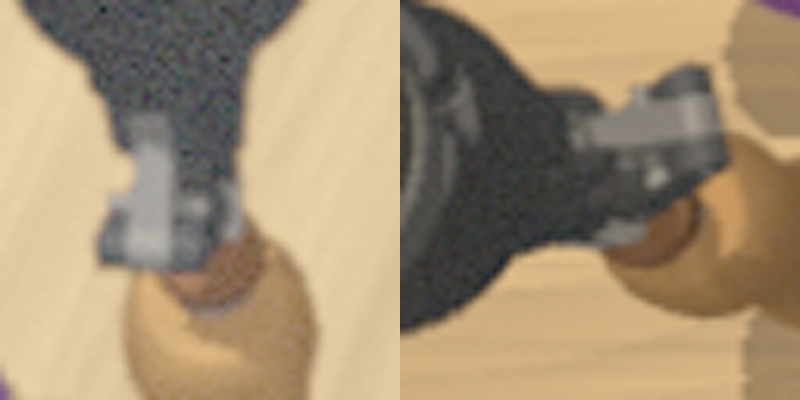

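```bash
python3 - <<'E'
from h import *
from scipy.spatial.transform import Rotation as Ro
q=manip.get_obs()["ee_rot"]; R=Ro.from_quat([q[1],q[2],q[3],q[0]]).as_matrix()
img=cv2.imread("pics/b1.png")
o=np.array([571.1,-35.7,145.1]);out=[]
for i,n in enumerate(("side","top")):
    c=np.ascontiguousarray(img[:,i*400:(i+1)*400]); u,v=proj(n,[571,-35.5,125]).astype(int); w=40;k=5
    c=np.clip((c/255.)**.6*255,0,255).astype(np.uint8)
    T=lambda p:tuple(((proj(n,o+R@np.array(p,float))-[u-w,v-w]+.5)*k).astype(int))
    for z,col in((0,(0,255,0)),(-40,(255,255,0))):
        a,b=(11,14.5)
        cv2.polylines(c,[np.array([T(x) for x in((a,b,z),(a,-b,z),(-a,-b,z),(-a,b,z))])],True,col,1)
    cv2.line(c,T((0,0,0)),T((0,0,-100)),(0,0,255),1)
    cv2.line(c,T((0,-40,-40)),T((0,40,-40)),(255,0,255),1)
    out.append(c)
cv2.imwrite("pics/b1o.png",np.hstack(out))
E
```

```text
(no output)
```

View pics/b1o.png

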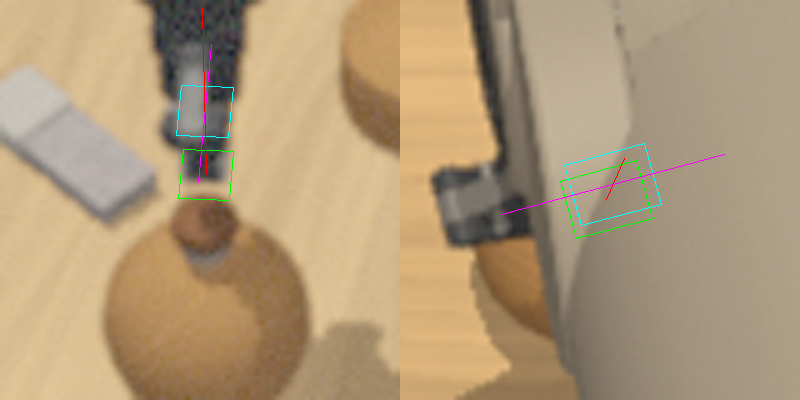

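With the fingers shut, the wide part in view is the outer linkage above the tip. In the ball frame the tip fell inside its predicted outline, so I trust the aim here too. Pressing in small steps with force checks.

Emit:
arm_command:
  rows:
    - [[0, 0, 5], [0, 0, 0]]
    - [[0, 0, 3], [0, 0, 0]]
    - [[0, 0, 2], [0, 0, 0]]
    - [[0, 0, 2], [0, 0, 0]]
    - [[0, 0, 2], [0, 0, 0]]
    - [[0, 0, 2], [0, 0, 0]]
    - [[0, 0, 2], [0, 0, 0]]
    - [[0, 0, 1], [0, 0, 0]]
    - [[0, 0, 0], [0, 0, 0]]
    - [[0, 0, 0], [0, 0, 0]]

```text
clock: 8.8
tool_pos: [526.1, 252.3, 178.4]
ee_rot: [0.0, 0.992, 0.128, 0.0]
wrist_force: [-1.4, -0.1, 3.5]
finger_gap: 0.003
```

Contact at about 3 N (sliding), as expected. Continuing to home.

Emit:
arm_command:
  rows:
    - [[0, 0, 1], [0, 0, 0]]
    - [[0, 0, 1], [0, 0, 0]]
    - [[0, 0, 1], [0, 0, 0]]
    - [[0, 0, 1], [0, 0, 0]]
    - [[0, 0, 0.7], [0, 0, 0]]
    - [[0, 0, 0], [0, 0, 0]]
    - [[0, 0, 0], [0, 0, 0]]

```text
clock: 9.5
tool_pos: [526.1, 252.3, 173.7]
ee_rot: [0.0, 0.992, 0.128, 0.0]
wrist_force: [-1.2, -1.0, 3.4]
finger_gap: -0.001
```

Emit:
arm_command:
  rows:
    - [[0, 0, 0.8], [0, 0, 0]]
    - [[0, 0, 0.8], [0, 0, 0]]
    - [[0, 0, 0.5], [0, 0, 0]]
    - [[0, 0, 0], [0, 0, 0]]
    - [[0, 0, 0], [0, 0, 0]]

```text
clock: 10.0
tool_pos: [526.4, 252.5, 172.3]
ee_rot: [-0.0, 0.992, 0.128, 0.001]
wrist_force: [-1.7, -1.1, 6.4]
finger_gap: 0.003
```

Emit:
arm_command:
  rows:
    - [[0, 0, 0.4], [0, 0, 0]]
    - [[0, 0, 0], [0, 0, 0]]
    - [[0, 0, 0], [0, 0, 0]]

```text
clock: 10.3
tool_pos: [526.4, 252.6, 172.0]
ee_rot: [-0.0, 0.992, 0.128, 0.001]
wrist_force: [-1.7, -1.2, 7.6]
finger_gap: 0.0
```

Emit:
arm_command:
  rows:
    - [[0, 0, -3], [0, 0, 0]]
    - [[0, 0, -6], [0, 0, 0]]
    - [[0, 0, -13], [0, 0, 0]]
    - [[0, 0, -20], [0, 0, 0]]
    - [[0, 0, -16], [0, 0, 0]]
    - [[-4, 15, 0], [0, 0, 0]]
    - [[-8, 29, 0], [0, 0, 0]]
    - [[-10, 35, 0], [0, 0, 0]]
    - [[-10, 35, 0], [0, 0, 0]]
    - [[-10, 35, 0], [0, 0, 0]]
    - [[-10, 35, 0], [0, 0, 0]]
    - [[-10, 35, 0], [0, 0, 0]]
    - [[-10, 35, 0], [0, 0, 0]]
    - [[-10, 35, 0], [0, 0, 0]]
    - [[-10, 35, 0], [0, 0, 0]]
    - [[-10, 35, 0], [0, 0, 0]]
    - [[-10, 35, 0], [0, 0, 0]]
    - [[-10, 35, 0], [0, 0, 0]]
    - [[-8, 30, 0], [0, 0, 0]]
    - [[-5.8, 22.6, 0], [0, 0, 0]]

```text
clock: 12.3
tool_pos: [514.9, -251.7, 228.2]
ee_rot: [0.0, 0.992, 0.126, -0.001]
wrist_force: [0.2, -0.4, -0.2]
finger_gap: -0.001
```

Emit:
arm_command:
  rows:
    - [[0, 0, 30], [0, 0, 0]]
    - [[0, 0, 40], [0, 0, 0]]
    - [[0, 0, 40], [0, 0, 0]]
    - [[0, 0, 15], [0, 0, 0]]
    - [[0, 0, 0], [0, 0, 0]]
    - [[0, 0, 0], [0, 0, 0]]

```text
clock: 12.9
tool_pos: [517.7, -248.7, 105.3]
ee_rot: [0.001, 0.992, 0.128, 0.001]
wrist_force: [1.0, 0.1, 0.2]
finger_gap: -0.004
```

```bash
python3 - <<'E'
from h import *
r=[]
for n,P in(("side",[526,252.3,150]),("side",[517,-248,85])):
    im=manip.get_image(n)[:,:,::-1]; u,v=proj(n,P).astype(int); w=40
    r.append(cv2.resize(im[v-w:v+w,u-w:u+w],(400,400),interpolation=cv2.INTER_CUBIC))
cv2.imwrite("pics/t1.png",np.hstack(r))
E
```

```text
(no output)
```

View pics/t1.png

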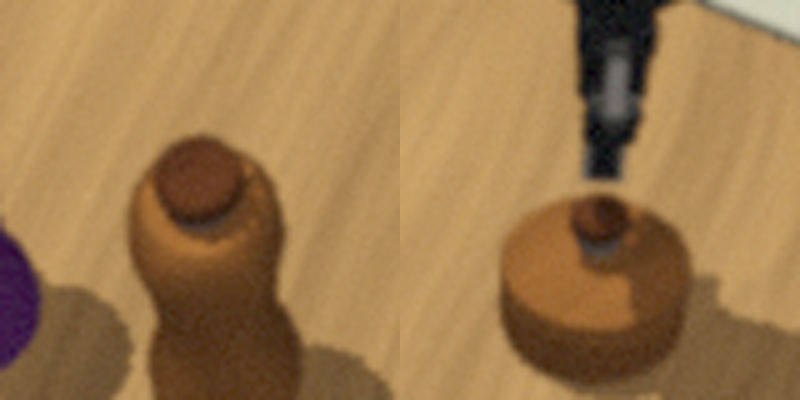

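The mill is upright and its knob is down (200,185). The fingertips (603,178) are straight over the tub knob (600,215). Pressing.

Emit:
arm_command:
  rows:
    - [[0, 0, 8], [0, 0, 0]]
    - [[0, 0, 7], [0, 0, 0]]
    - [[0, 0, 3], [0, 0, 0]]
    - [[0, 0, 2], [0, 0, 0]]
    - [[0, 0, 2], [0, 0, 0]]
    - [[0, 0, 2], [0, 0, 0]]
    - [[0, 0, 2], [0, 0, 0]]
    - [[0, 0, 1], [0, 0, 0]]
    - [[0, 0, 0], [0, 0, 0]]
    - [[0, 0, 0], [0, 0, 0]]

```text
clock: 14.0
tool_pos: [517.2, -248.1, 77.2]
ee_rot: [0.0, 0.992, 0.128, 0.0]
wrist_force: [-0.9, -0.6, 1.5]
finger_gap: -0.002
```

Emit:
arm_command:
  rows:
    - [[0, 0, 1], [0, 0, 0]]
    - [[0, 0, 1], [0, 0, 0]]
    - [[0, 0, 1], [0, 0, 0]]
    - [[0, 0, 1], [0, 0, 0]]
    - [[0, 0, 0.5], [0, 0, 0]]
    - [[0, 0, 0], [0, 0, 0]]
    - [[0, 0, 0], [0, 0, 0]]

```text
clock: 14.7
tool_pos: [517.4, -248.1, 73.0]
ee_rot: [0.0, 0.992, 0.128, 0.0]
wrist_force: [-2.3, 1.4, 4.0]
finger_gap: -0.004
```

Emit:
arm_command:
  rows:
    - [[0, 0, 0.6], [0, 0, 0]]
    - [[0, 0, 0.6], [0, 0, 0]]
    - [[0, 0, 0], [0, 0, 0]]
    - [[0, 0, 0], [0, 0, 0]]

```text
clock: 15.1
tool_pos: [517.3, -248.1, 72.1]
ee_rot: [0.0, 0.992, 0.128, 0.0]
wrist_force: [-1.0, 0.9, 7.6]
finger_gap: 0.002
```

Emit:
arm_command:
  rows:
    - [[0, 0, -3], [0, 0, 0]]
    - [[0, 0, -6], [0, 0, 0]]
    - [[0, 0, -13], [0, 0, 0]]
    - [[0, 0, -25], [0, 0, 0]]
    - [[0, 0, -25], [0, 0, 0]]
    - [[0, 0, -25], [0, 0, 0]]
    - [[0, 0, -25], [0, 0, 0]]
    - [[-15, 15, 0], [0, 0, 0]]
    - [[-25, 30, 0], [0, 0, 0]]
    - [[-25, 30, 0], [0, 0, 0]]
    - [[-25, 30, 0], [0, 0, 0]]
    - [[-25, 30, 0], [0, 0, 0]]
    - [[-25, 30, 0], [0, 0, 0]]
    - [[-25, 30, 0], [0, 0, 0]]
    - [[-25, 30, 0], [0, 0, 0]]
    - [[-15, 15, 0], [0, 0, 0]]
    - [[0, 0, 0], [0, 0, 0]]
    - [[0, 0, 0], [0, 0, 0]]

```text
clock: 16.9
tool_pos: [380.0, -531.9, 193.7]
ee_rot: [-0.0, 0.992, 0.128, 0.0]
wrist_force: [0.5, 1.0, -0.6]
finger_gap: 0.001
```

```bash
python3 - <<'E'
from h import *
r=[]
for n in("side","top"):
    im=manip.get_image(n)[:,:,::-1]; cv2.imwrite(f"pics/end_{n}.png",im); 
    old=cv2.imread(f"pics/raw_{n}.png"); 
    row=[]
    for P in([571,-35.5,100],[526,252.3,165],[517,-248,65]):
        u,v=proj(n,P).astype(int); w=24
        row.append(np.vstack([cv2.resize(i[v-w:v+w,u-w:u+w],(266,150*1) if 0 else (200,200),interpolation=cv2.INTER_CUBIC) for i in(old,im)]))
    r.append(np.hstack(row))
cv2.imwrite("pics/end_cmp.png",r[0]); cv2.imwrite("pics/end_cmp2.png",r[1])
for n in("top",): cv2.imwrite("pics/end_top8.png",cv2.resize(im,(800,600)))
E
```

```text
(no output)
```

View pics/end_cmp.png

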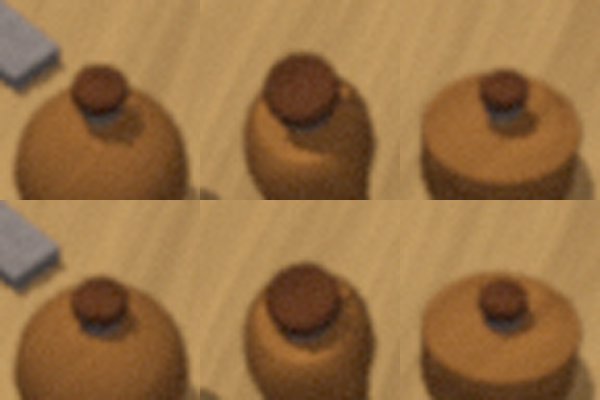

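View pics/end_top8.png

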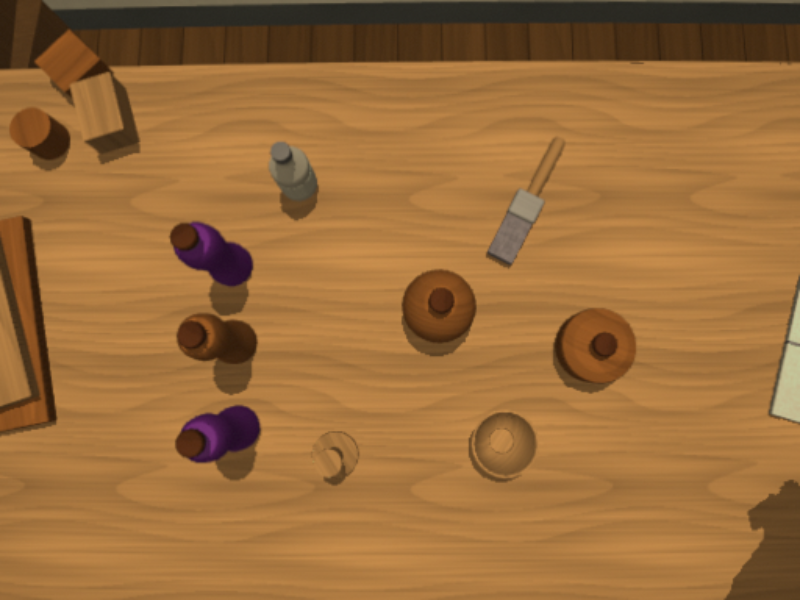

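All three knobs are lower (ball (100,295), mill (303,297), tub (503,297) in the bottom row), with washers on the wood. No piece or bystander has moved in the top view. Handing in.

```bash
python3 -c "
from station import manip
print(manip.close_job())"
```

```text
the job is handed in; nothing more can be done
None
```

I tapped the three knobs home with the shut fingertips in the order given: ball, brown mill, low round box. The job was handed in at about 17 s; the interface reports no verdict.

- **Seating:** The final presses read 7.4, 7.6 and 7.6 N on the wrist. The fingertip stopped at 108.2, 172.0 and 72.1 mm, which is the home height less about 3 mm of felt give in each case.
- **Last pictures:** All three knobs sit visibly lower. The pieces and all the bystanders are where they started, and the arm is clear of everything.
- **What disagreed:** The camera heights of the knob tops were several mm low, so I found contact and home by force instead. Over the mill, the gripper linkage hid the fingertip in both views, so the aim there rested on the measured tool position and the force readings.

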